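# Select the marked speed on a gated roller mixer

### The arm

A 6-joint arm with a two-finger parallel gripper is mounted at the origin on the work surface. World frame = base frame: x ahead of the robot, y to its left, z up, the work surface at z = 0. Lengths are in m, angles in rad, forces in N, time in s.
With the tool pointing down it reaches from about 0.35 to 0.975 m from the base axis. Payload 4.9 kg.
Tool frame: the origin (TCP) lies on the centre line of the jaws, within the pads' length; the fingertips stand manip.tcp_to_tips ahead of it and the grasp point (between the pads) is the TCP (manip.tcp_to_tips is the distance from the TCP to the fingertips, in m); y points along the fingers, z is the direction in which the jaws open and shut, and the axes are right-handed (so a half turn about y gives the same grasp; the last joint's range is limited). The gripper opens to 85 mm and grips with 20 to 120 N. Pads are 22 mm wide; open, the fingers measure 114 mm over their backs; the gripper's body (76 mm by 85 mm) begins 54 mm behind the grasp point. The pads swing forward as they close: fully open they stand 13 mm farther back than shut.
Start: joints at [1, 0.053, 1.613, -0, 1.476, -0.119], TCP at [0.273, 0.562, 0.25] pointing down, gripper open.
Joint ranges: [-3.01, 3.01], [-1.01, 2.22], [0.06, 2.58], [-1.02, 4.17], [0.09, 2.62], [-3.14, 3.14]. Speed limits (rad/s): [2.57, 2.57, 3.14, 3.14, 3.14, 3.14].

### API

Orientations are given as a unit quaternion [w, x, y, z].
In Python, from plant import manip gives the robot as it stands.
- The arm moves only by the tool apply_moves, never from a script. Its argument "moves" is a list of rows, each a list of 7 numbers: the gripper's target within -1 to 1 (shut at 1, half-way at 0, fully open at -1), then the shift along the tool's x, y, z in mm, then the turn, a rotation vector about the tool's x, y, z in degrees. A call has 1 to 20 rows; each row shifts and turns the commanded pose from where the row before left it, along the tool's axes as they then stand; what a row does not reach is not made up. A row lasts 1/10 s, in which the tool goes at most 50 mm and 8.59 degrees, less where a joint would pass 70% of its speed; a pose out of reach is approached as far as the arm can. A call with a gripper value outside its range is refused whole. The fingers move at their own pace and stop on an object; the grip force is fixed at half the most. Time passes only in rows, so rows that do not move let the fingers close. It gives the time, the measured TCP pose, the force and the opening at its end, in the units of the state.
- manip.state(): the state, without advancing time (a new reading comes with each control period).
- manip.grab_frame(name): name is "scene" or "top"; returns the picture (480x640x3 uint8, blue, green, red); there is no depth.
- manip.calibration(name): a dict with "mtx" (3x3 intrinsics, pixels), "T" (4x4, takes a point from camera to world coordinates). Camera axes: x right, y down, z forward; pixel columns grow to the right and rows downward; lengths in m; the calibration is good to about 2 mm. A picture is of the moment at which its call begins. calibration takes no time and is no camera call.
- manip.job_done(): hands the job in, once; it reports no verdict.
The state is a dict: "time": time; "joint_pos": joint angles; "joint_vel": joint speeds; "joint_efforts": joint torques, N m; "tool_pos": TCP position; "tool_rot": TCP orientation; "contact_force": force on the tool from outside, world axes, zero at the start; "ft_torque": the same for the moment, N m; "gripper_width": opening from 0.0 (shut) to 1.0 (fully open).
Only numpy, scipy, OpenCV 4.12 (cv2) and the standard library are available. Lean on these libraries where they do the work, as an engineer would, in place of code of your own. Each camera call takes 0.05 s, during which the arm holds its last target. There are 200 camera calls.

### The job

On the tube roller mixer, push the black-knobbed selector lever out of its park slot, across the neutral crossway and fully home into the slot whose outer end is marked by the upright mushroom-headed pin (the other three corner slots have only low flat plugs). Only push it, with the fingertips or the outside of the fingers: do not pinch or lift the knob, do not force the lever against the gate, and leave the tubes and other things standing about as they are. Finish with the robot clear of everything.

Things in the scene. Friction and masses are not known exactly. Their poses are not given: they have to be found in the camera images.
- mixer: Tube roller mixer, white, fixed. Origin on the table under the middle of its gate; x to its rear (away from the robot, turned by up to 0.3 rad), y to its left, z up. All mm below are in this frame. Drive unit 220 x 270 mm (x, y) about the origin, top at z = 106; behind it (x = 110 to 270, 300 wide) a lower roller bed with two capped tubes on it, tops at 95.
- gate (a point): Middle of the steel gate in the mixer's top, (0, 0, 106). Lanes along x at y = 0 and +-26, joined at x = 0 by a crossway along y; slots 15 wide, crossway 16, stem 10. Slots: park (y = 0, near side, none opposite) and four corners. The gate stops the stem elsewhere: a push out of park stops in the crossway, a sideways push there stops at the side lane.
- crossway (a point): Knob centre when the lever stands upright in the crossway, (0, 0, 165). Other places of the knob centre: parked about (-37, 0, 159), crossway end at a side lane (0, +-46, 157), home in a corner slot (+-36, +-46, 151), with a few mm of play (up to 6).
- knob_center (a point): Centre of the black drum-shaped lever knob, 36 mm in diameter, 36 mm high along the lever's axis; steel stem 10 mm thick below. The lever tilts about a pivot 135 mm below this point. Pushing takes 2 to 3 N at the knob; it stays where it is left. Nothing stands beside the knob on its way but the pin or plugs beyond the slot ends; the gate plate lies about 30 mm below its lower edge.
- pin: Upright grey mushroom-headed pin marking the wanted slot: 30 mm high, stem 10, head 30 across. Origin at its foot's centre (z = 106), at (+-88, +-46) in the mixer's frame, in line with and beyond the outer end of one corner slot; the other three such places carry round plugs 18 across, 4 high. With the lever home there, the knob's centre is 52 mm from the pin seen from above.
- lever_fb (a joint): Lever tilt to the mixer's rear (+, away from the robot) or front (-), rad: 0 in the crossway (play +-0.05), +-0.29 at the ends of the slots. Starts between -0.285 and -0.20, in park.
- lever_lr (a joint): Lever tilt to the mixer's left (+y) or right (-), rad: 0 in the park lane, about +-0.34 (0.31 to 0.36) in the side lanes.
- knob (a joint): How far the knob, which is only slipped on the stem, has been lifted along it, m: 0 as it should be; it takes 8 N to lift it.
- tube_a: Capped 28 x 112 mm tube lying along the mixer's y in the front groove of the roller bed, left, leave alone; origin under its middle.
- tube_b: The same kind of tube in the same groove, right, leave alone.
- cap: Loose screw cap, 28 mm across, 14 mm high, on top of the mixer near its left edge, leave alone; origin at its underside.
- jar: Screw-lid jar, 48 mm across, 75 mm high, on the table left of the mixer, leave alone; origin at its underside.
- tipbox: Pipette tip box 85 x 120 x 70 mm on the table right of the mixer, leave alone; origin at its underside.
- beaker: Beaker, 80 mm across, 100 mm high, left of the roller bed, leave alone; origin at its underside.
- vial: Amber vial, 26 mm across, 50 mm high, in front of the mixer on the right, leave alone; origin at its underside.

How it is judged:
By the outcome, as a careful person would: the job done as asked, in the order asked, and still so for the second after the job is handed in, with the robot touching nothing.
It also fails if it takes over 51 s, if anything falls off the work surface, if the arm or the gripper's body presses on something with over 40 N, if the wrist force passes 120 N, or if a joint passes its speed limit or range.

## Working session

There is one attempt and no reset: what is moved stays moved. The work goes in short steps, Python scripts to look and compute and a tool call to move; the robot and the scene stay as the last step left them, time stands still between calls to the robot, and variables do not carry over. Pictures are saved under pics/ and viewed, about 8 in all and at most 12, crops included, and the job is handed in when it is done.

Besides the shell and the picture viewer there is one more tool, called after "Request:" as name(argument=value, ...), one argument or row to a line, values as JSON. apply_moves: Moves the arm, as the interface text tells. Its arguments: {"type":"object","properties":{"moves":{"type":"array","items":{"type":"array","items":{"type":"number"}}}},"required":["moves"]}

```bash
mkdir -p pics; python3 - <<'E'
from plant import manip
import cv2
for n in("scene","top"):
    cv2.imwrite(f"pics/{n}0.png",manip.grab_frame(n))
    c=manip.calibration(n);print(n,c["mtx"],c["T"])
print(manip.state(),manip.tcp_to_tips)
E
```

```text
scene [[455.75170749   0.         321.74138604]
 [  0.         455.75170749 244.30204936]
 [  0.           0.           1.        ]] [[ 0.85153573  0.35511837 -0.38571732  0.92904195]
 [ 0.52399417 -0.601416    0.60309942 -0.4836712 ]
 [-0.01780489 -0.71567433 -0.69820716  0.77314583]
 [ 0.          0.          0.          1.        ]]
top [[458.79195422   0.         324.74284453]
 [  0.         458.79195422 245.51031831]
 [  0.           0.           1.        ]] [[ 0.00469818 -0.99597101  0.08955263  0.52823555]
 [-0.99998324 -0.00437618  0.00379164  0.06094008]
 [-0.00338446 -0.08956894 -0.99597487  0.95085085]
 [ 0.          0.          0.          1.        ]]
{'time': 0.1, 'joint_pos': array([ 9.99994200e-01,  5.32865970e-02,  1.61413536e+00,  1.04751888e-05,
        1.47600450e+00, -1.18967921e-01]), 'joint_vel': array([ 0.00017012,  0.00039085, -0.00307237,  0.00102426, -0.00159089,
        0.00062014]), 'joint_efforts': array([ 9.09551418e-04, -3.94899273e+01, -3.71362853e+01, -7.85371230e-05,
        3.87180582e-03, -9.35496587e-06]), 'tool_pos': array([0.27258114, 0.56184886, 0.2492013 ]), 'tool_rot': array([-0.68852926,  0.68974711, -0.15861505,  0.15816971]), 'contact_force': array([0.11022916, 0.55281916, 0.729616  ]), 'ft_torque': array([0.05161572, 0.01885257, 0.01294059]), 'gripper_width': 0.9985946146878125} 0.019
```

View pics/top0.png

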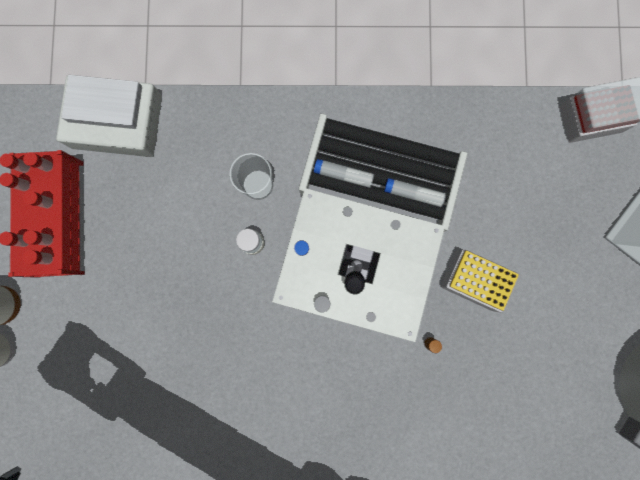

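View pics/scene0.png

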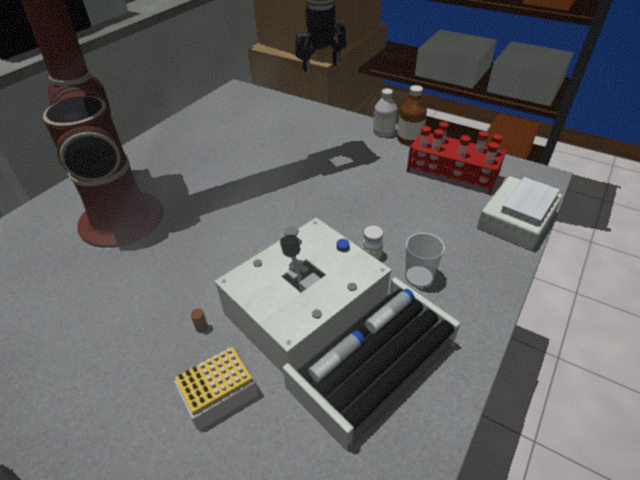

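The top view shows the larger pin head at about (322,302), front left of the gate. The plugs are at (347,211), (395,224) and (371,317), and the knob is at (355,283). The wanted slot is therefore front-left. I'll enlarge this area to get more exact positions.

```bash
python3 - <<'E'
import cv2
i=cv2.imread("pics/top0.png")[190:340,265:455]
cv2.imwrite("pics/crop.png",cv2.resize(i,None,fx=4,fy=4,interpolation=cv2.INTER_CUBIC))
E
```

```text
(no output)
```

View pics/crop.png

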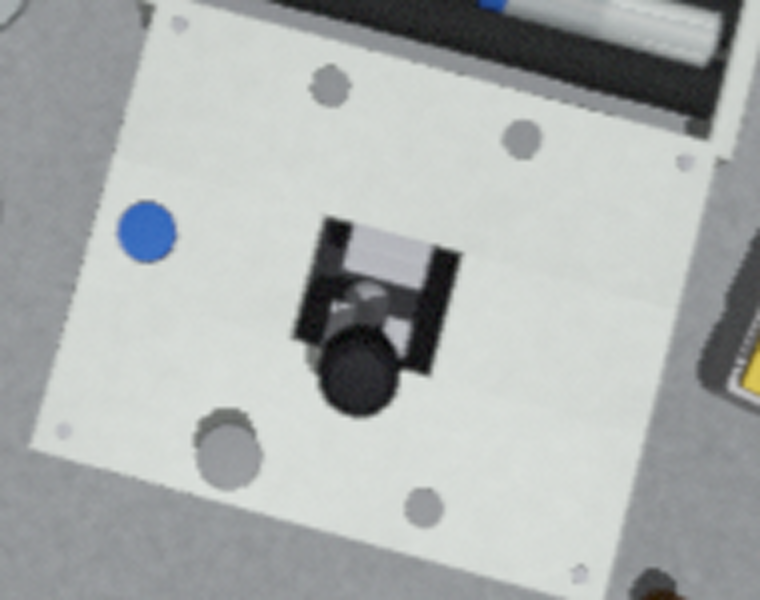

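```bash
cat > h.py <<'E'
import numpy as np
from plant import manip
from scipy.spatial.transform import Rotation as R
from scipy.optimize import least_squares
def pix2w(n,uv,z):
    c=manip.calibration(n);T=c["T"];d=T[:3,:3]@np.linalg.solve(c["mtx"],[*uv,1])
    return T[:3,3]+d*(z-T[2,3])/d[2]
def rot(s): return R.from_quat(s["tool_rot"],scalar_first=True)
E
python3 - <<'E'
from h import *
cp=lambda u,v:((u+.5)/4+264.5,(v+.5)/4+189.5)
o=[((330,86),.110,(88,46)),((522,139),.110,(88,-46)),((424,508),.110,(-88,-46)),((229,456),.136,(-88,46))]
W=np.array([pix2w("top",cp(*a),z)[:2] for a,z,_ in o]);M=np.array([m for *_,m in o])/1e3
f=lambda p:(np.c_[np.cos(p[2])*M[:,0]-np.sin(p[2])*M[:,1]+p[0],np.sin(p[2])*M[:,0]+np.cos(p[2])*M[:,1]+p[1]]-W).ravel()
r=least_squares(f,[.5,0,0]);print(r.x,r.fun*1e3)
x,y,a=r.x;np.save("mix.npy",r.x)
k=pix2w("top",cp(359,372),.177)[:2]-[x,y];c,s=np.cos(a),np.sin(a)
print("knob top in mixer",c*k[0]+s*k[1],-s*k[0]+c*k[1])
st=manip.state();Rt=rot(st).as_matrix();print(Rt)
X=np.array([c,s,0])
print("angle to rotate tool so tool z || mixer x/y: about tool y")
print(np.degrees([np.arctan2(Rt[1,0],Rt[0,0]),np.arctan2(Rt[1,2],Rt[0,2]),a]))
def tgt(mx,my,z): return np.array([x+c*mx-s*my,y+s*mx+c*my,z])
d=tgt(-.085,0,.25)-st["tool_pos"];print("target",tgt(-.085,0,.25),"tool shift",Rt.T@d*1e3)
E
```

```text
[ 0.57121014  0.0015575  -0.26482082] [ 0.21039553 -0.06142635  0.50037723 -0.21257038 -0.42896056 -0.09729667
 -0.2818122   0.3712934 ]
knob top in mixer -0.03776485697448757 0.0024249392241518127
[[ 8.99647221e-01 -9.99592298e-04  4.36616398e-01]
 [-4.36617483e-01 -1.53745248e-03  8.99645936e-01]
 [-2.28002187e-04 -9.99998319e-01 -1.81960432e-03]]
angle to rotate tool so tool z || mixer x/y: about tool y
[-25.88826227  64.1117615  -15.17311515]
target [0.48917329 0.02380509 0.25      ] tool shift [ 4.29775664e+02 -1.87984692e-01 -3.89482662e+02]
```

Request:
apply_moves(
  moves=[
    [1,0,0,0,0,-5.4,0],
    [1,0,0,0,0,-5.3,0],
    [1,25,0,-33,0,0,0],
    [1,25,0,-33,0,0,0],
    [1,25,0,-33,0,0,0],
    [1,25,0,-33,0,0,0],
    [1,25,0,-33,0,0,0],
    [1,25,0,-33,0,0,0],
    [1,25,0,-33,0,0,0],
    [1,25,0,-33,0,0,0],
    [1,25,0,-33,0,0,0],
    [1,25,0,-33,0,0,0],
    [1,25,0,-33,0,0,0],
    [1,25,0,-33,0,0,0],
    [1,25,0,-33,0,0,0],
    [1,25,0,-33,0,0,0],
    [1,0,0,0,0,0,0],
    [1,0,0,0,0,0,0],
  ],
)

```text
time: 1.9
tool_pos: [0.4894, 0.0242, 0.2497]
tool_rot: [0.701, -0.701, 0.095, -0.094]
contact_force: [-0.4, -0.1, -0.0]
gripper_width: 0.0
```

```bash
cat >> h.py <<'E'
def rep():
    x,y,a=np.load("mix.npy");s=manip.state();B=R.from_euler("z",a);p=B.inv().apply(s["tool_pos"]-[x,y,0])*1e3
    print("t",s["time"],"TCP mixer mm",p.round(1),"F mixer",B.inv().apply(s["contact_force"]).round(2),"w",round(s["gripper_width"],3))
    print("tool axes in mixer\n",(B.inv()*rot(s)).as_matrix().round(3))
if __name__=="__main__": rep()
E
python3 h.py
```

```text
t 1.9 TCP mixer mm [-84.9   0.4 249.7] F mixer [-0.33 -0.15 -0.01] w 0.0
tool axes in mixer
 [[ 1.    -0.001  0.002]
 [-0.002  0.     1.   ]
 [-0.001 -1.     0.   ]]
```

Request:
apply_moves(
  moves=[
    [1,0,35,0,0,0,0],
    [1,0,35,0,0,0,0],
    [1,0,25,0,0,0,0],
    [1,0,0,0,0,0,0],
    [1,6,0,0,0,0,0],
    [1,6,0,0,0,0,0],
    [1,6,0,0,0,0,0],
    [1,5,0,0,0,0,0],
    [1,5,0,0,0,0,0],
    [1,5,0,0,0,0,0],
    [1,5,0,0,0,0,0],
    [1,4,0,0,0,0,0],
    [1,4,0,0,0,0,0],
    [1,3,0,0,0,0,0],
    [1,0,0,0,0,0,0],
  ],
)

```text
time: 3.4
tool_pos: [0.5374, 0.0117, 0.1553]
tool_rot: [-0.701, 0.701, -0.093, 0.094]
contact_force: [-1.0, 0.9, 0.7]
gripper_width: -0.004
```

```bash
cat > look.py <<'E'
import sys,cv2
from h import *
rep()
n=sys.argv[1]
a=cv2.resize(manip.grab_frame("top")[195:335,265:455],None,fx=4,fy=4,interpolation=cv2.INTER_CUBIC)
cv2.imwrite(f"pics/{n}.png",a)
b=cv2.resize(manip.grab_frame("scene")[190:340,200:410],None,fx=3.8,fy=3.8,interpolation=cv2.INTER_CUBIC)
cv2.imwrite(f"pics/{n}s.png",b)
E
python3 look.py a
```

```text
t 3.4 TCP mixer mm [-35.3   1.  155.3] F mixer [-1.17  0.6   0.73] w -0.004
tool axes in mixer
 [[ 1.     0.001  0.   ]
 [-0.     0.     1.   ]
 [ 0.001 -1.     0.   ]]
```

View pics/as.png

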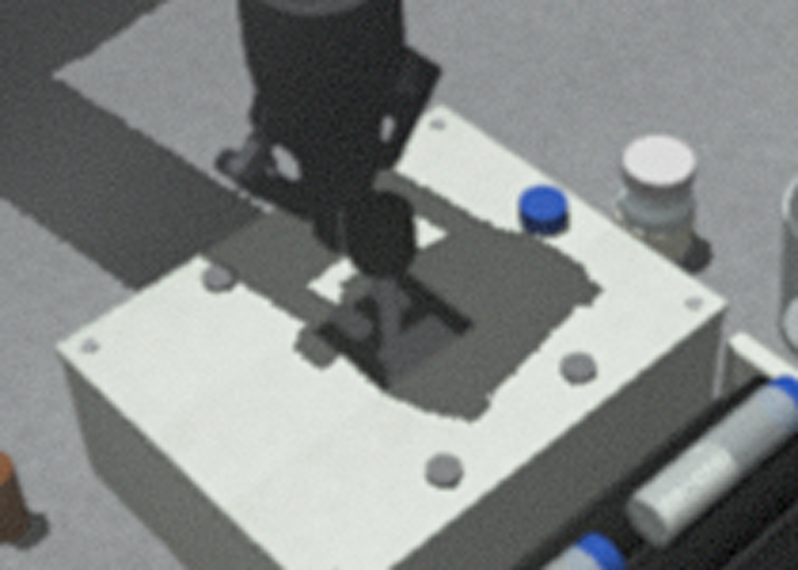

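The knob is at about (380,235) in the crop and nearly upright. From the finger position its centre should be at x ≈ -6, so I'll push a little further in small steps.

Request:
apply_moves(
  moves=[
    [1,2,0,0,0,0,0],
    [1,2,0,0,0,0,0],
    [1,1,0,0,0,0,0],
    [1,0,0,0,0,0,0],
  ],
)

```text
time: 3.9
tool_pos: [0.5419, 0.0106, 0.1554]
tool_rot: [0.701, -0.701, 0.093, -0.094]
contact_force: [-0.9, 0.1, 2.0]
gripper_width: 0.0
```

```bash
python3 h.py; python3 - <<'E'
from h import *
import cv2
x,y,a=np.load("mix.npy");B=R.from_euler("z",a)
for n in("scene",):
  c=manip.calibration(n);Ti=np.linalg.inv(c["T"])
  for p in[(-12,0,165),(-6,0,165),(0,0,165),(6,0,165)]:
    q=B.apply(np.array(p)/1e3)+[x,y,0];u=c["mtx"]@(Ti[:3,:3]@q+Ti[:3,3]);u=u[:2]/u[2];print(p,((u-[200,190])*3.8).round())
E
```

```text
t 3.9 TCP mixer mm [-30.6   1.  155.4] F mixer [-0.85 -0.12  2.04] w 0.0
tool axes in mixer
 [[ 1.  0.  0.]
 [-0.  0.  1.]
 [ 0. -1.  0.]]
(-12, 0, 165) [366. 227.]
(-6, 0, 165) [374. 233.]
(0, 0, 165) [382. 239.]
(6, 0, 165) [390. 246.]
```

Request:
apply_moves(
  moves=[
    [1,-20,0,0,0,0,0],
    [1,-10,0,-10,0,0,0],
    [1,0,0,-35,0,0,0],
    [1,10,5,-16,0,0,0],
    [1,25,0,0,0,0,0],
    [1,26,0,0,0,0,0],
    [1,0,0,0,0,0,0],
    [1,0,0,12,0,0,0],
    [1,0,0,7,0,0,0],
    [1,0,0,5,0,0,0],
    [1,0,0,5,0,0,0],
    [1,0,0,5,0,0,0],
    [1,0,0,5,0,0,0],
    [1,0,0,5,0,0,0],
    [1,0,0,5,0,0,0],
    [1,0,0,5,0,0,0],
    [1,0,0,0,0,0,0],
  ],
)

```text
time: 5.6
tool_pos: [0.5699, -0.0036, 0.1503]
tool_rot: [0.701, -0.701, 0.093, -0.093]
contact_force: [-1.3, -0.8, 1.8]
gripper_width: -0.005
```

```bash
python3 look.py b
```

```text
t 5.6 TCP mixer mm [ 1.000e-01 -5.300e+00  1.503e+02] F mixer [-1.02 -1.12  1.78] w -0.005
tool axes in mixer
 [[ 1.    -0.    -0.001]
 [ 0.001  0.     1.   ]
 [-0.    -1.     0.   ]]
```

View pics/bs.png

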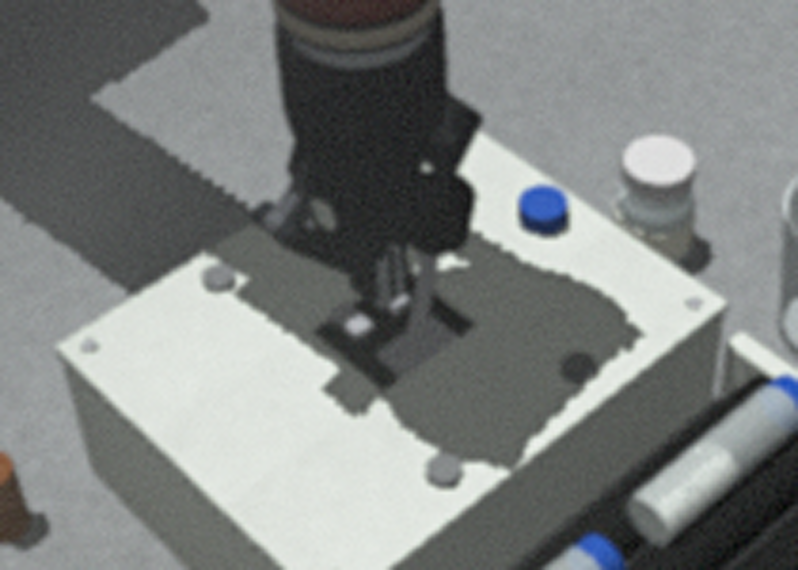

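The knob, at about (440,212) in the crop, now leans well to the left. I'll go on gently.

Request:
apply_moves(
  moves=[
    [1,0,0,3,0,0,0],
    [1,0,0,3,0,0,0],
    [1,0,0,2,0,0,0],
    [1,0,0,0,0,0,0],
  ],
)

```text
time: 6.1
tool_pos: [0.572, 0.0037, 0.1504]
tool_rot: [0.701, -0.701, 0.093, -0.093]
contact_force: [-0.5, -1.8, 0.9]
gripper_width: -0.004
```

```bash
python3 look.py c; python3 - <<'E'
from h import *
x,y,a=np.load("mix.npy");B=R.from_euler("z",a)
for n,o,k in(("scene",[200,190],3.8),("top",[265,195],4)):
  c=manip.calibration(n);Ti=np.linalg.inv(c["T"])
  for fb in(-.05,0,.05):
   for lr in(.24,.29,.34):
    p=np.array([135*np.sin(fb),135*np.sin(lr),30+135*np.cos(lr)]);
    q=B.apply(p/1e3)+[x,y,0];u=c["mtx"]@(Ti[:3,:3]@q+Ti[:3,3]);u=u[:2]/u[2];print(n,fb,lr,p.round(),((u-o)*k).round())
E
```

```text
t 6.1 TCP mixer mm [  0.2   2.2 150.4] F mixer [-0.   -1.83  0.95] w -0.004
tool axes in mixer
 [[ 1.  0. -0.]
 [ 0.  0.  1.]
 [ 0. -1.  0.]]
scene -0.05 0.24 [ -7.  32. 161.] [422. 207.]
scene -0.05 0.29 [ -7.  39. 159.] [431. 203.]
scene -0.05 0.34 [ -7.  45. 157.] [441. 200.]
scene 0 0.24 [  0.  32. 161.] [431. 213.]
scene 0 0.29 [  0.  39. 159.] [440. 209.]
scene 0 0.34 [  0.  45. 157.] [450. 206.]
scene 0.05 0.24 [  7.  32. 161.] [440. 220.]
scene 0.05 0.29 [  7.  39. 159.] [449. 216.]
scene 0.05 0.34 [  7.  45. 157.] [459. 213.]
top -0.05 0.24 [ -7.  32. 161.] [308. 263.]
top -0.05 0.29 [ -7.  39. 159.] [293. 259.]
top -0.05 0.34 [ -7.  45. 157.] [278. 255.]
top 0 0.24 [  0.  32. 161.] [312. 248.]
top 0 0.29 [  0.  39. 159.] [297. 244.]
top 0 0.34 [  0.  45. 157.] [283. 240.]
top 0.05 0.24 [  7.  32. 161.] [316. 233.]
top 0.05 0.29 [  7.  39. 159.] [301. 229.]
top 0.05 0.34 [  7.  45. 157.] [287. 225.]
```

View pics/cs.png

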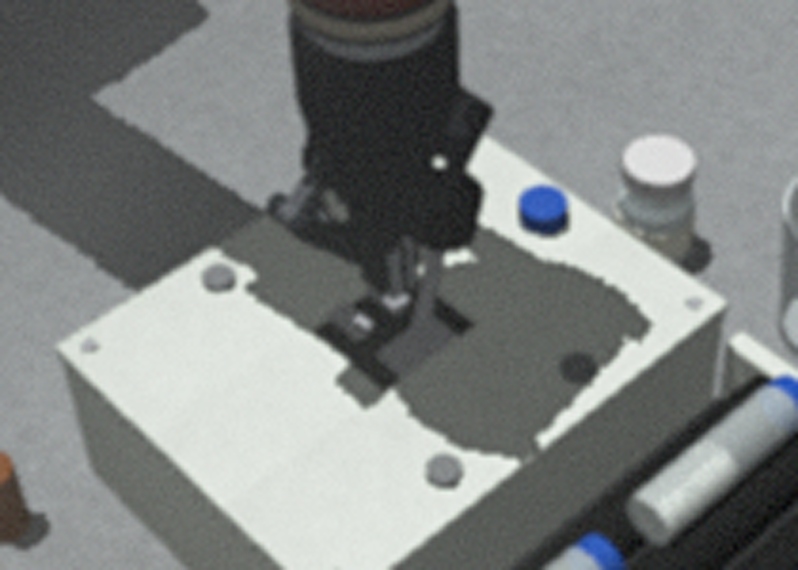

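Request:
apply_moves(
  moves=[
    [1,0,0,1,0,0,0],
    [1,0,0,1,0,0,0],
  ],
)

```text
time: 6.4
tool_pos: [0.5724, 0.0053, 0.1503]
tool_rot: [-0.701, 0.701, -0.094, 0.094]
contact_force: [0.3, -0.9, 0.2]
gripper_width: -0.004
```

```bash
python3 h.py|head -1
```

```text
t 6.4 TCP mixer mm [  0.2   3.9 150.3] F mixer [ 0.54 -0.81  0.18] w -0.004
```

Request:
apply_moves(
  moves=[
    [1,0,0,1,0,0,0],
    [1,0,0,1,0,0,0],
  ],
)

```text
time: 6.6
tool_pos: [0.573, 0.0073, 0.1503]
tool_rot: [0.701, -0.701, 0.093, -0.093]
contact_force: [-1.2, -0.8, 0.8]
gripper_width: 0.002
```

```bash
python3 h.py|head -1
```

```text
t 6.6 TCP mixer mm [  0.2   6.  150.3] F mixer [-0.92 -1.06  0.85] w 0.002
```

Request:
apply_moves(
  moves=[
    [1,0,0,1,0,0,0],
    [1,0,0,0.5,0,0,0],
  ],
)

```text
time: 6.8
tool_pos: [0.5735, 0.0089, 0.1505]
tool_rot: [0.701, -0.701, 0.093, -0.094]
contact_force: [-0.7, -1.6, 1.5]
gripper_width: 0.001
```

```bash
python3 look.py d|head -1
```

```text
t 6.8 TCP mixer mm [  0.3   7.6 150.5] F mixer [-0.28 -1.72  1.47] w 0.001
```

View pics/ds.png

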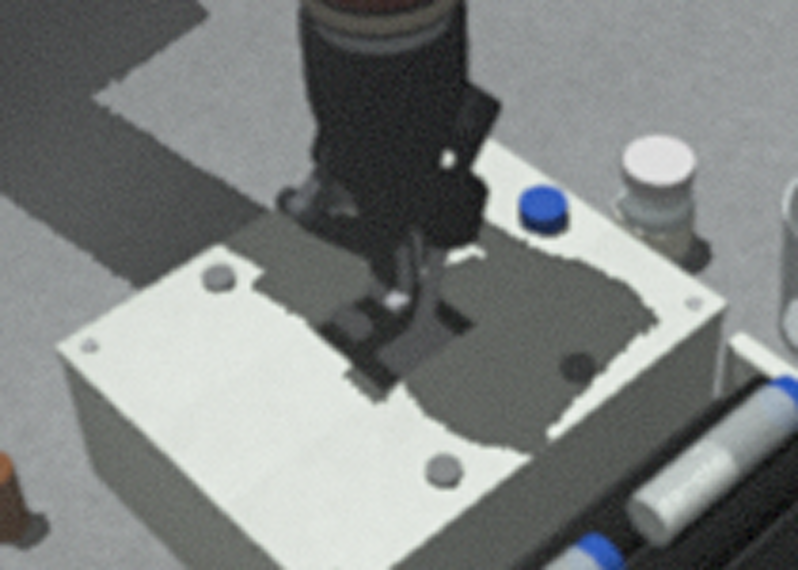

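The knob's right edge went from 475 to 483 to 487 px across the three crops, which puts lr at about 0.35. It is at the side lane. Next I'll go round to the rear side and push toward the front.

Request:
apply_moves(
  moves=[
    [1,0,0,-20,0,0,0],
    [1,25,0,-10,0,0,0],
    [1,30,0,0,0,0,0],
    [1,0,5,30,0,0,0],
    [1,0,0,35,0,0,0],
    [1,0,0,0,0,0,0],
    [1,-15,0,0,0,0,0],
    [1,-8,0,0,0,0,0],
    [1,-5,0,0,0,0,0],
    [1,-5,0,0,0,0,0],
    [1,-5,0,0,0,0,0],
    [1,0,0,0,0,0,0],
  ],
)

```text
time: 8.1
tool_pos: [0.5987, 0.038, 0.1456]
tool_rot: [0.701, -0.701, 0.093, -0.094]
contact_force: [-0.0, 0.7, 0.2]
gripper_width: -0.002
```

```bash
python3 look.py e|head -1
```

```text
t 8.1 TCP mixer mm [ 17.   42.3 145.6] F mixer [-0.2   0.64  0.16] w -0.002
```

View pics/e.png

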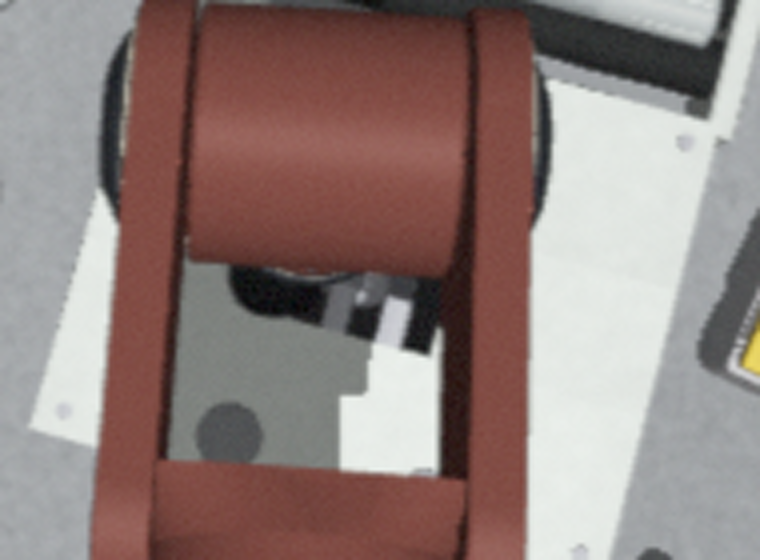

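The knob's front edge shows at about (268,315). It has moved toward the pin at (229,435) and there is no sign of jamming, so I'll push on.

Request:
apply_moves(
  moves=[
    [1,-4,0,0,0,0,0],
    [1,-4,0,0,0,0,0],
    [1,-4,0,0,0,0,0],
    [1,-3,0,0,0,0,0],
    [1,0,0,0,0,0,0],
  ],
)

```text
time: 8.7
tool_pos: [0.5838, 0.0421, 0.145]
tool_rot: [-0.701, 0.701, -0.094, 0.093]
contact_force: [1.0, -0.6, -1.4]
gripper_width: -0.001
```

```bash
python3 h.py|head -1
```

```text
t 8.7 TCP mixer mm [  1.5  42.4 145. ] F mixer [ 1.12 -0.27 -1.39] w -0.001
```

Request:
apply_moves(
  moves=[
    [1,-2,0,0,0,0,0],
    [1,-2,0,0,0,0,0],
    [1,0,0,0,0,0,0],
  ],
)

```text
time: 9.0
tool_pos: [0.5802, 0.0431, 0.1451]
tool_rot: [0.701, -0.701, 0.094, -0.093]
contact_force: [2.2, -0.9, -0.4]
gripper_width: 0.002
```

```bash
python3 look.py f|head -1
```

```text
t 9.0 TCP mixer mm [ -2.2  42.5 145.1] F mixer [ 2.36 -0.26 -0.42] w 0.002
```

View pics/f.png

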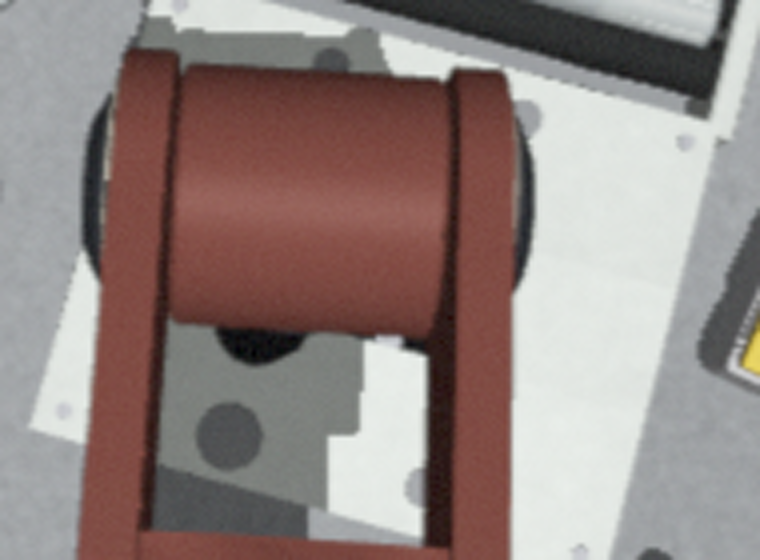

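Request:
apply_moves(
  moves=[
    [1,-1,0,0,0,0,0],
    [1,-1,0,0,0,0,0],
    [1,0,0,0,0,0,0],
  ],
)

```text
time: 9.4
tool_pos: [0.5787, 0.0435, 0.1453]
tool_rot: [-0.701, 0.701, -0.093, 0.094]
contact_force: [3.7, -1.7, -2.0]
gripper_width: 0.0
```

```bash
python3 h.py|head -1
```

```text
t 9.4 TCP mixer mm [ -3.7  42.5 145.3] F mixer [ 4.02 -0.64 -1.97] w 0.0
```

Request:
apply_moves(
  moves=[
    [1,-1,0,0,0,0,0],
    [1,0,0,0,0,0,0],
  ],
)

```text
time: 9.6
tool_pos: [0.5781, 0.0436, 0.1453]
tool_rot: [-0.701, 0.701, -0.093, 0.094]
contact_force: [4.0, -2.1, -3.5]
gripper_width: 0.001
```

```bash
python3 h.py|head -1
```

```text
t 9.6 TCP mixer mm [ -4.4  42.4 145.3] F mixer [ 4.45 -0.99 -3.5 ] w 0.001
```

The force has risen to about 4.5 N near the predicted end position. I'll back off and look with a clear view.

Request:
apply_moves(
  moves=[
    [1,20,0,0,0,0,0],
    [1,15,0,0,0,0,0],
    [1,0,-35,0,0,0,0],
    [1,0,-35,0,0,0,0],
    [1,0,-35,0,0,0,0],
    [1,0,0,-40,0,0,0],
    [1,0,0,-40,0,0,0],
    [1,0,0,-40,0,0,0],
    [1,0,0,-40,0,0,0],
    [1,0,0,-40,0,0,0],
    [1,0,0,-40,0,0,0],
    [1,0,0,-40,0,0,0],
    [1,0,0,0,0,0,0],
    [1,0,0,0,0,0,0],
  ],
)

```text
time: 11.0
tool_pos: [0.5376, -0.2356, 0.2502]
tool_rot: [0.701, -0.7, 0.094, -0.094]
contact_force: [0.1, 0.4, -0.4]
gripper_width: -0.001
```

```bash
python3 look.py g|head -1;python3 - <<'E'
from h import *
import cv2
x,y,a=np.load("mix.npy");B=R.from_euler("z",a)
f=cv2.imread("pics/g.png")
c=manip.calibration("top");Ti=np.linalg.inv(c["T"])
for fb in(-.29,-.27,-.25):
   d=R.from_euler("xy",[-.34,fb]).apply([0,0,1]);p=np.array([0,0,30])+153*d
   q=B.apply(p/1e3)+[x,y,0];u=c["mtx"]@(Ti[:3,:3]@q+Ti[:3,3]);u=u[:2]/u[2];print(fb,p.round(),((u-[265,195])*4).round())
E
```

```text
t 11.0 TCP mixer mm [  29.6 -237.7  250.2] F mixer [-0.01  0.44 -0.36] w -0.001
-0.29 [-41.  51. 168.] [244. 328.]
-0.27 [-38.  51. 169.] [246. 322.]
-0.25 [-36.  51. 170.] [247. 315.]
```

View pics/g.png

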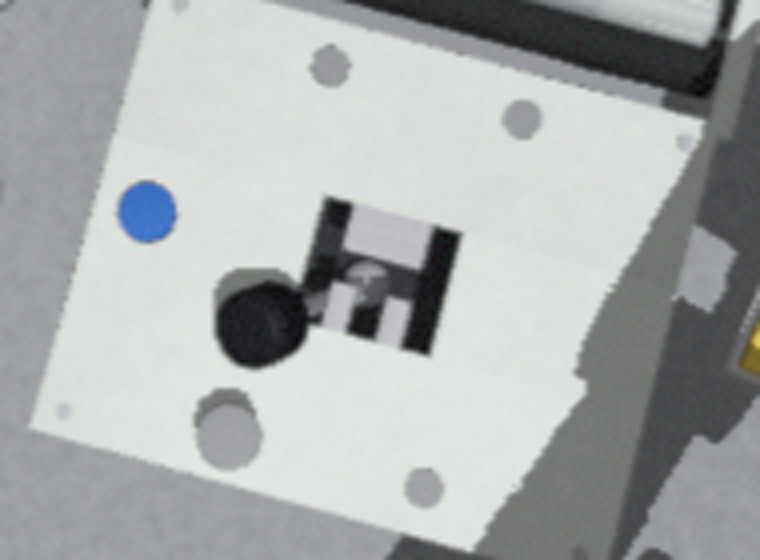

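The knob top centre is at about (258,326) against about (250,329) predicted for home, so it is home or within 1–2 mm. I'll repeat the push gently, a little further, to confirm it is against the slot end.

Request:
apply_moves(
  moves=[
    [1,0,0,40,0,0,0],
    [1,0,0,40,0,0,0],
    [1,0,0,40,0,0,0],
    [1,0,0,40,0,0,0],
    [1,0,0,40,0,0,0],
    [1,0,0,40,0,0,0],
    [1,0,0,40,0,0,0],
    [1,0,35,0,0,0,0],
    [1,0,35,0,0,0,0],
    [1,0,35,0,0,0,0],
    [1,-15,0,0,0,0,0],
    [1,-12,0,0,0,0,0],
    [1,-4,0,0,0,0,0],
    [1,-2,0,0,0,0,0],
    [1,-1,0,0,0,0,0],
    [1,0,0,0,0,0,0],
  ],
)

```text
time: 12.7
tool_pos: [0.5793, 0.0435, 0.1464]
tool_rot: [0.701, -0.701, 0.093, -0.094]
contact_force: [0.1, -1.1, 0.6]
gripper_width: -0.0
```

```bash
python3 h.py|head -1
```

```text
t 12.7 TCP mixer mm [ -3.2  42.6 146.4] F mixer [ 0.41 -1.05  0.55] w -0.0
```

Request:
apply_moves(
  moves=[
    [1,-1,0,0,0,0,0],
    [1,0,0,0,0,0,0],
  ],
)

```text
time: 12.9
tool_pos: [0.5787, 0.0436, 0.1461]
tool_rot: [0.701, -0.701, 0.093, -0.094]
contact_force: [2.3, 0.3, 0.2]
gripper_width: -0.001
```

```bash
python3 h.py|head -1
```

```text
t 12.9 TCP mixer mm [ -3.8  42.5 146.1] F mixer [2.11 0.91 0.23] w -0.001
```

Request:
apply_moves(
  moves=[
    [1,-1,0,0,0,0,0],
    [1,0,0,0,0,0,0],
  ],
)

```text
time: 13.1
tool_pos: [0.578, 0.0437, 0.1461]
tool_rot: [-0.701, 0.701, -0.092, 0.095]
contact_force: [4.8, -1.2, 2.1]
gripper_width: -0.001
```

```bash
python3 h.py|head -1
```

```text
t 13.1 TCP mixer mm [ -4.5  42.5 146.1] F mixer [4.95 0.11 2.13] w -0.001
```

Request:
apply_moves(
  moves=[
    [1,-1,0,0,0,0,0],
    [1,0,0,0,0,0,0],
  ],
)

```text
time: 13.3
tool_pos: [0.5773, 0.0438, 0.1461]
tool_rot: [-0.701, 0.701, -0.092, 0.095]
contact_force: [6.7, -0.1, 0.5]
gripper_width: -0.0
```

```bash
python3 h.py|head -1
```

```text
t 13.3 TCP mixer mm [ -5.2  42.4 146.1] F mixer [6.44 1.66 0.49] w -0.0
```

The force now climbs steadily at about 2–3 N per mm, reaching 6.4 N against the 2–3 N it takes to move the lever. It is at the slot end, so I'll retract clear.

Request:
apply_moves(
  moves=[
    [1,20,0,0,0,0,0],
    [1,15,0,0,0,0,0],
    [1,0,-35,0,0,0,0],
    [1,0,-35,0,0,0,0],
    [1,0,-35,0,0,0,0],
    [1,0,0,-40,0,0,0],
    [1,0,0,-40,0,0,0],
    [1,0,0,-40,0,0,0],
    [1,0,0,-40,0,0,0],
    [1,0,0,-40,0,0,0],
    [1,0,0,-40,0,0,0],
    [1,0,0,-40,0,0,0],
    [1,0,0,0,0,0,0],
    [1,0,0,0,0,0,0],
  ],
)

```text
time: 14.7
tool_pos: [0.5354, -0.2352, 0.2495]
tool_rot: [0.701, -0.7, 0.095, -0.093]
contact_force: [0.7, 0.0, 0.5]
gripper_width: -0.002
```

```bash
python3 look.py i|head -1; python3 - <<'E'
import cv2,numpy as np
from plant import manip
for n in "gi":
    f=cv2.imread(f"pics/{n}.png",0)[250:390,190:312];m=(f<55).astype(np.uint8)
    k,l,s,c=cv2.connectedComponentsWithStats(m);j=1+s[1:,4].argmax();print(n,s[j],c[j]+[190,250])
cv2.imwrite("pics/full.png",manip.grab_frame("top"))
E
```

```text
t 14.7 TCP mixer mm [  27.4 -237.9  249.5] F mixer [0.66 0.22 0.52] w -0.002
g [  29   17   93   99 5911] [263.97986804 321.86652005]
i [  29   17   93   98 5950] [264.1307563  321.28823529]
```

View pics/full.png

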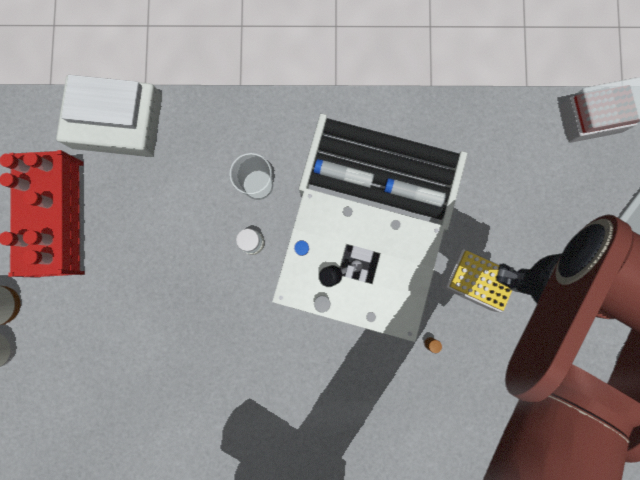

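The knob at (330,275) did not move between the two pushes (blob change under 1 px at 4x), so it was already at the end. Everything else stands where it was, and the gripper is high and clear.

```bash
python3 -c "
from plant import manip
print(manip.job_done())"
```

```text
the job is handed in; nothing more can be done
None
```

The lever is home in the front-left slot, the one marked by the mushroom-headed pin, and the job was handed in at about 15 s of the 51 s allowed. I used only shut fingertips in three pushes: out of park, left along the crossway, then toward the front into the slot.

**Home position:** a second push met a force that rose steadily to about 6.4 N, against the 2–3 N needed to move the lever. The knob's image then shifted by less than 1 px in a 4x crop, so it was already at the slot end. By eye, the knob sat about 3 mm from the place I predicted, which is within the stated play.

**Sideways push:** I judged the end of this push from the pictures, because the force never rose clearly there.

**Surroundings:** in the last top picture the tubes, cap, jar, beaker, tip box and vial stand where they were. The gripper is about 0.25 m up, clear of everything, with contact force within noise.

No check failed.

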